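Shut the tagged valve in the manifold box

TASK

This irrigation manifold is in for repair of one leaking outlet. Slide the grey cover of the box fully back to lay the three valves open, then push the lever that carries the round tag clockwise until that valve is fully shut, crosswise to its pipe. Only push with the fingers: do not grip the lever, leave the two untagged valves as they are and leave the things lying about where they are.

Things in the scene. Friction and masses are not known exactly. Their poses are not given: they have to be found in the camera images.
- manifold_box: irrigation manifold box, plain grey plastic, 310 (x) x 330 (y) x 114 mm, fixed. Origin: centre of its underside on the table; x to its back (the way the cover opens), y to its left seen from the robot, z up. Front part: open bay (local x -149 to -12, y -159 to 159 mm) with three valves. Front wall 100 mm high, side channels 114 mm, fixed deck behind 99 mm. Brass outlet tails stand out 26 mm in front.
- cover (a joint): slide of the flat grey cover (150 mm in box x, 316 mm in box y, 6 mm thick) in the channels on top of the box, m: 0 = bay fully covered, 0.145 = slid fully back over the deck onto its stop. Starts 0 to 0.025. It cannot be lifted out, stays where it is left and needs about 3 N plus 6 N per m/s to slide.
- cover_wedge (a point): middle of the upright front face of the thumb wedge on the cover, on the box's centre line (local y 0); travels with the cover. The face looks to the box's -x side, is 100 mm wide (box y) and stands from 107 to 126 mm above the table; the point lies at 117 mm. Behind it the wedge slopes down to the back.
- tagged_lever (a joint): lever of the valve with the round tag, rad: 0 = open (along its pipe, pointing from the spindle to the box's -x side, the front), 1.571 = shut (on its stop, across the pipe, pointing to the box's +y side, left). Shuts clockwise seen from above. Starts open within 0.2 rad, stays where it is left, turns with about 0.12 N m.
- tagged_lever_pivot (a point): on the vertical spindle (turning axis) of the tagged lever, 78 mm above the table. The valve may stand at any of three places in the bay: local y of the box -92, -5 or 82 mm, always local x -45 mm. Brass valve body and pipe below the levers reach up to 60 mm above the table (spindle neck, 18 mm across, up to the lever); the bay floor is at 6 mm.
- tagged_lever_tip (a point): inside the tagged lever's black grip, 48 mm from the spindle, 78 mm above the table, under the centre of the tag. Grip 16 mm wide, 18 to 64 mm from the spindle, 73 to 83 mm above the table; tag: flat round metal disc, 30 mm across, 2.5 mm thick, riveted on top, rivet top at 88 mm. The other two levers are the same without disc.
- plain_lever_1 (a joint): lever of a valve without a tag, same values as tagged_lever; starts open within 0.2 rad.
- plain_lever_1_tip (a point): point inside the grip of that untagged lever, 48 mm from its spindle, 78 mm above the table; grip 16 mm wide, 18 to 64 mm from the spindle.
- plain_lever_2 (a joint): lever of a valve without a tag, same values as tagged_lever; starts open within 0.2 rad.
- plain_lever_2_tip (a point): point inside the grip of that untagged lever, 48 mm from its spindle, 78 mm above the table; grip 16 mm wide, 18 to 64 mm from the spindle.
- tape_roll: roll of black insulating tape, 68 mm across, 19 mm high, lying in front of the box; loose, a bystander. Origin: centre of its underside.
- pocket_level: small pocket spirit level, 72x20x20 mm, lying at the front right of the table; loose, a bystander. Origin: centre of its underside.
- battery: flat rechargeable cell, 34x54x6 mm, lying in front of the box at its left; loose, a bystander. Origin: centre of its underside.
- flux_tin: round shut tin, 44 mm across, 20 mm high, in front of the box at its right; loose, a bystander. Origin: centre of its underside.

How it is judged:
By the outcome, as a careful person would: the job done as asked, in the order asked, and still so for the second after the job is handed in, with the robot touching nothing.
It also fails if it takes over 42 s, if anything falls off the work surface, if the arm or the gripper's body presses on something with over 40 N, if the wrist force passes 120 N, or if a joint passes its speed limit or range.

ROBOT

A 6-joint arm with a two-finger parallel gripper is mounted at the origin on a cart in front of the work surface, level with it; the furniture and walls round the work are solid. World frame = base frame: x ahead of the robot, y to its left, z up, the work surface at z = 0. Lengths are in m, angles in rad, forces in N, time in s.
With the tool pointing down it reaches from about 0.275 to 0.85 m from the base axis. Payload 19 kg.
Tool frame: the origin (TCP) lies on the centre line of the jaws, within the pads' length; the fingertips stand 11 mm ahead of it and the grasp point (between the pads) lies 8 mm behind it; z points along the fingers, y is the line along which they close (so a half turn about z gives the same grasp; the last joint's range is limited). The gripper opens to 85 mm and grips with 20 to 120 N. Pads are 22 mm wide; open, the fingers measure 114 mm over their backs; the gripper's body (76 mm by 85 mm) begins 54 mm behind the grasp point. The pads swing forward as they close: fully open they stand 13 mm farther back than shut.
Start: joints at [1.201, 0.15, 1.437, -0, 1.554, -0.134], TCP at [0.134, 0.559, 0.242] pointing down, gripper open.
Joint ranges: [-2.8, 2.8], [-0.68, 2.1], [0.12, 2.68], [-1.39, 4.53], [0.16, 2.79], [-2.81, 2.81]. Speed limits (rad/s): [1.89, 1.89, 2.22, 3.01, 3.01, 3.01].

INTERFACE

Orientations are given as [roll, pitch, yaw] about the fixed x, y, z axes, in that order (R = Rz(yaw) Ry(pitch) Rx(roll)).
In Python, from workcell import arm gives the robot as it stands.
- The arm moves only by the tool drive_tool, never from a script. Its argument "series" is a list of rows, each an object with "rotation": the turn, a rotation vector about the tool's x, y, z in degrees, a list of three; "delta_pos": the shift along the tool's x, y, z in mm, a list of three; "claw": the closure, from 0 (fully open) to 1 (shut). In form: [{"rotation": [wx, wy, wz], "delta_pos": [x, y, z], "claw": claw}, ...]. A call has 1 to 12 rows; each row shifts and turns the commanded pose from where the row before left it, along the tool's axes as they then stand; what a row does not reach is not made up. A row lasts 1/10 s, in which the tool goes at most 50 mm and 8.59 degrees, less where a joint would pass 70% of its speed; a pose out of reach is approached as far as the arm can. A call is refused whole if a number of a shift passes 50 or a number of a turn 8.59, either way. A call with a gripper value outside its range is refused whole. The fingers move at their own pace and stop on an object; "grip_force" is the grip in N (left out, the last holds). Time passes only in rows, so rows that do not move let the fingers close. It gives the time, the measured TCP pose, the force, the opening and the grip force at its end, in the units of the state.
- arm.sense(): the state, without advancing time (a new reading comes with each control period).
- arm.grab_frame(name): name is "scene" or "side" or "wrist"; returns the picture (400x640x3 uint8, blue, green, red); there is no depth.
- arm.camera_info(name): a dict with "fovy" (degrees; the focal length in pixels is half the picture's height over the tangent of half this angle, whatever the lens; pixels are square), "cx", "cy" (the principal point, pixels), "R" (3x3) and "t" (3): a world point X has camera coordinates R X + t. Camera axes: x right, y down, z forward; pixel columns grow to the right and rows downward; lengths in m; the calibration is good to about 2 mm. The wrist camera is an equidistant fisheye: a pixel r from the principal point sees the ray r / f radians off the axis. A picture is of the moment at which its call begins: read the wrist's pose just before it. camera_info takes no time and is no camera call; for the wrist camera it gives the pose at the moment of the call.
- arm.finish_job(): hands the job in; it is judged then, once.
The state is a dict: "time_s": time; "joints": joint angles; "joint_vel": joint speeds; "tau": joint torques, N m; "eef_pos": TCP position; "eef_rot": TCP orientation; "contact_force": force on the tool from outside, world axes, zero at the start; "wrist_torque": the same for the moment, N m; "opening": finger opening in m; "gripper_force": force on a finger pad.
Only numpy, scipy, OpenCV 4.12 (cv2) and the standard library are available. Lean on these libraries where they do the work, as an engineer would, in place of code of your own. Each camera call takes 0.05 s, during which the arm holds its last target. There are 200 camera calls.

## Working session

There is one attempt and no reset: what is moved stays moved. The work goes in short steps, Python scripts to look and compute and a tool call to move; the robot and the scene stay as the last step left them, time stands still between calls to the robot, and variables do not carry over. Pictures are saved under pics/ and viewed, at most 10 in all, crops included, and the job is handed in when it is done.

Besides the shell and the picture viewer there is one more tool, called after "Emit:" in YAML: its name, and indented under it one key for each argument. drive_tool: Moves the arm, as the interface text tells. Its arguments: {"type":"object","properties":{"series":{"type":"array","items":{"type":"object","properties":{"rotation":{"type":"array","items":{"type":"number"}},"delta_pos":{"type":"array","items":{"type":"number"}},"claw":{"type":"number"}}}},"grip_force":{"type":"number"}},"required":["series"]}

```bash
mkdir -p pics; python3 - <<'E'
from workcell import arm
import cv2,numpy as np
s=arm.sense();print(s['eef_pos'],s['eef_rot'],s['time_s'],s['opening'])
for n in("scene","side"):
    i=arm.camera_info(n);print(n,i['fovy'],i['cx'],i['cy'],np.round(i['R'],3).tolist(),np.round(i['t'],3).tolist())
    cv2.imwrite(f'pics/{n}0.png',arm.grab_frame(n))
E
```

```text
[0.13426872 0.55887251 0.24169494] [-3.14040863e+00 -1.70935434e-04  2.90581155e+00] 0.0 0.08556236734306799
scene 50.88741759673128 321.04324442429277 200.43692442672966 [[-0.46, -0.888, -0.008], [-0.404, 0.218, -0.888], [0.79, -0.406, -0.459]] [0.34, 0.254, 0.569]
side 56.216222968566186 323.36357021618306 195.77802682329465 [[0.902, -0.432, 0.023], [-0.197, -0.458, -0.867], [0.385, 0.777, -0.498]] [-0.384, 0.25, 0.687]
```

View pics/scene0.png

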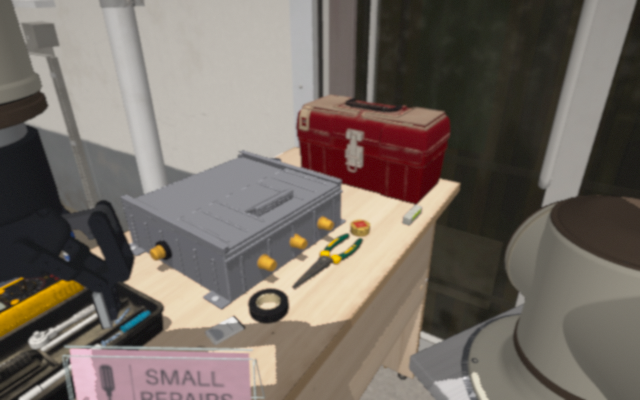

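View pics/side0.png

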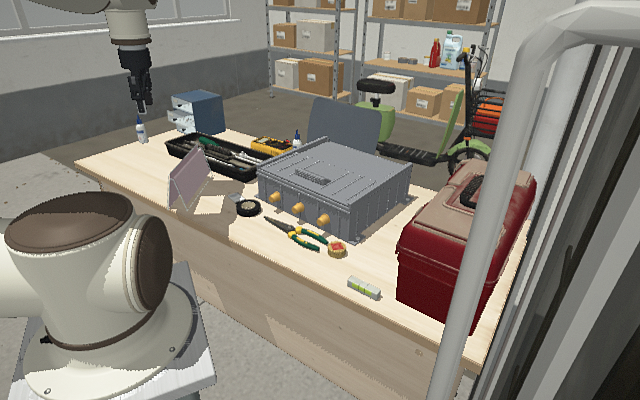

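The scene view shows the box's top corners near (122,198), (228,250), (340,182) and (241,153), with three brass tails in front. The side view has the wedge near (312,175). I'll zoom in.

```bash
python3 - <<'E'
import cv2,numpy as np
a=cv2.imread('pics/scene0.png')[140:310,110:350];b=cv2.imread('pics/side0.png')[130:260,225:425]
a=cv2.resize(a,None,fx=3.3,fy=3.3,interpolation=cv2.INTER_CUBIC)
b=cv2.resize(b,None,fx=4,fy=4,interpolation=cv2.INTER_CUBIC)
cv2.imwrite('pics/sc1.png',a);cv2.imwrite('pics/si1.png',b)
E
```

```text
(no output)
```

View pics/sc1.png

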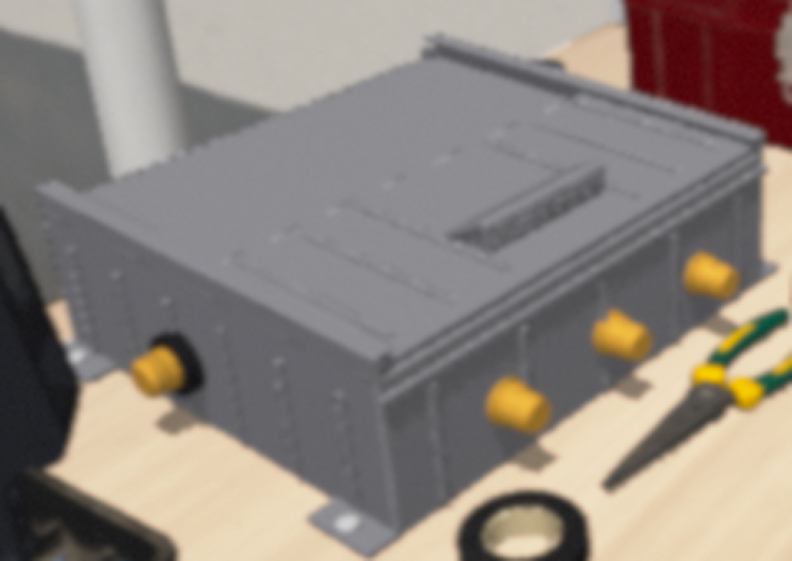

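View pics/si1.png

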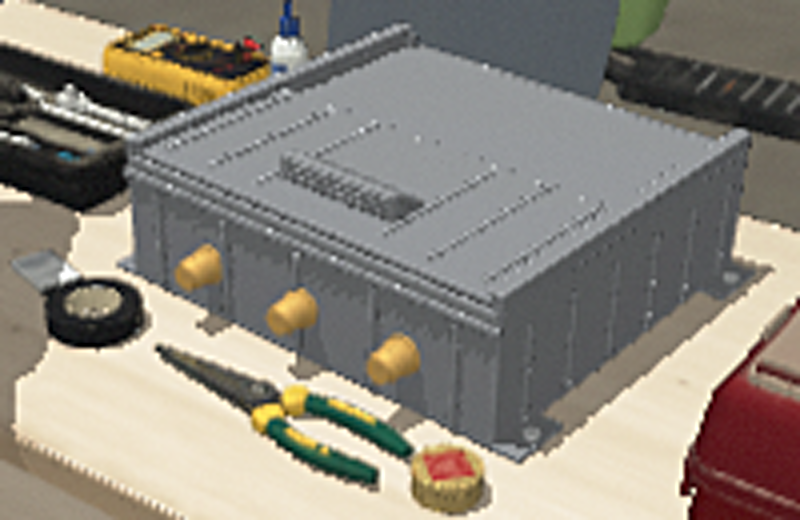

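```bash
cat > h.py <<'E'
import numpy as np
from workcell import arm
import cv2
def ray(n,uv,i=None):
    i=i or arm.camera_info(n);f=200/np.tan(np.radians(i['fovy']/2))
    x=(np.array(uv,float)-[i['cx'],i['cy']])/f
    if n=='wrist':
        r=np.linalg.norm(x);d=np.array([*(x/max(r,1e-9)*np.sin(r)),np.cos(r)])
    else: d=np.array([*x,1])
    R=np.array(i['R']);return -R.T@np.array(i['t']),R.T@d
def onz(n,uv,z,i=None):
    c,d=ray(n,uv,i);return c+d*(z-c[2])/d[2]
def tri(a,b):
    (c1,d1),(c2,d2)=a,b;s=np.linalg.lstsq(np.c_[d1,-d2],c2-c1,rcond=None)[0]
    p,q=c1+d1*s[0],c2+d2*s[1];return (p+q)/2,np.linalg.norm(p-q)
E
python3 - <<'E'
from h import *
np.set_printoptions(precision=4,suppress=True)
A=lambda u,v:(110+u/3.3-.35,140+v/3.3-.35)
B=lambda u,v:(225+u/4-.4,130+v/4-.4)
P={'FL':((380,358),(130,145)),'BL':((45,187),(405,25)),'FR':((762,133),(503,298)),'BR':((432,40),(745,132))}
S=np.array([[-155,165],[155,165],[-155,-165],[155,-165]])/1000
W=[]
for k,(a,b) in P.items():
    p,q=onz('scene',A(*a),.114),onz('side',B(*b),.114);t,e=tri(ray('scene',A(*a)),ray('side',B(*b)));print(k,p[:2],q[:2],t,e);W.append((p+q)[:2]/2)
W=np.array(W);c=W.mean(0);w=W-c
y=np.arctan2((S[:,0]*w[:,1]-S[:,1]*w[:,0]).sum(),(S*w).sum());print('c',c,'yaw',np.degrees(y))
R=np.array([[np.cos(y),-np.sin(y)],[np.sin(y),np.cos(y)]]);print((R.T@(W-c).T).T-S)
for a,b in [((548,212),(338,187))]:
    t,e=tri(ray('scene',A(*a)),ray('side',B(*b)));print('wedge',t,e,R.T@(t[:2]-c))
    for n,u in(('scene',A(*a)),('side',B(*b))):print(R.T@(onz(n,u,.117)[:2]-c))
for n in [-92,-5,82]:print(n,c+R@[-.045,n/1e3])
# tails for yaw check
for a,b in [((525,408),(195,268)),((628,340),(288,312)),((720,275),(388,360))]:
    t,e=tri(ray('scene',A(*a)),ray('side',B(*b)));print('tail',t,e,R.T@(t[:2]-c))
s=arm.sense();print(s['eef_pos'],np.degrees(s['eef_rot']))
E
```

```text
FL [0.3823 0.358 ] [0.3838 0.3468] [0.3869 0.3567 0.11  ] 0.0017357635986838262
BL [0.6607 0.486 ] [0.6646 0.4843] [0.6654 0.4862 0.1126] 0.0011968374000078815
FR [0.5222 0.0644] [0.5229 0.0613] [0.5241 0.0632 0.1128] 0.0003248820419751278
BR [0.7905 0.2012] [0.7996 0.1958] [0.8016 0.1985 0.1111] 0.0026372342606112366
c [0.5908 0.2747] yaw 25.575608566224904
[[ 0.0011 -0.0052]
 [ 0.0007 -0.0062]
 [ 0.0019  0.0034]
 [-0.0037  0.0081]]
wedge [0.4896 0.2281 0.1137] 0.003671704032565386 [-0.1114  0.0016]
[-0.1189  0.0082]
[-0.113  -0.0007]
-92 [0.5899 0.1723]
-5 [0.5524 0.2508]
82 [0.5148 0.3293]
tail [0.4047 0.2796 0.0445] 0.0019462049742353762 [-0.1658  0.0848]
tail [0.4419 0.201  0.0435] 0.0030499404462391282 [-0.1662 -0.0022]
tail [0.4772 0.12   0.0462] 0.0012399779788359268 [-0.1693 -0.0905]
[0.1343 0.5589 0.2418] [-179.942    -0.0074  166.4906]
```

Box centre is about (0.591, 0.275) with yaw about 25.3°. The sizes and tail positions (local y 85, -2, -90) agree. The wedge face is at local x of about -0.115. Next I turn the tool so its y runs along box x, shut the claw and go in front of the wedge.

Emit:
drive_tool:
  series:
    - {"rotation": [0, 0, 8.5], "delta_pos": [0, 0, 0], "claw": 1}
    - {"rotation": [0, 0, 8.5], "delta_pos": [0, 0, 0], "claw": 1}
    - {"rotation": [0, 0, 8.5], "delta_pos": [0, 0, 0], "claw": 1}
    - {"rotation": [0, 0, 8.5], "delta_pos": [0, 0, 0], "claw": 1}
    - {"rotation": [0, 0, 8.5], "delta_pos": [0, 0, 0], "claw": 1}
    - {"rotation": [0, 0, 8.5], "delta_pos": [0, 0, 0], "claw": 1}

```text
time_s: 0.7
eef_pos: [0.1343, 0.5589, 0.2419]
eef_rot: [-3.141, 0.0, 2.01]
contact_force: [0.1, 0.4, -0.1]
opening: 0.0007
gripper_force: 0.0
```

Emit:
drive_tool:
  series:
    - {"rotation": [0, 0, 0], "delta_pos": [-45, 12.5, 0], "claw": 1}
    - {"rotation": [0, 0, 0], "delta_pos": [-45, 12.5, 0], "claw": 1}
    - {"rotation": [0, 0, 0], "delta_pos": [-45, 12.5, 0], "claw": 1}
    - {"rotation": [0, 0, 0], "delta_pos": [-45, 12.5, 0], "claw": 1}
    - {"rotation": [0, 0, 0], "delta_pos": [-45, 12.5, 0], "claw": 1}
    - {"rotation": [0, 0, 0], "delta_pos": [-45, 12.5, 0], "claw": 1}
    - {"rotation": [0, 0, 0], "delta_pos": [-45, 12.5, 0], "claw": 1}
    - {"rotation": [0, 0, 0], "delta_pos": [-45, 12.5, 0], "claw": 1}
    - {"rotation": [0, 0, 0], "delta_pos": [-45, 12.5, 0], "claw": 1}
    - {"rotation": [0, 0, 0], "delta_pos": [-45, 12.5, 0], "claw": 1}
    - {"rotation": [0, 0, 0], "delta_pos": [0, 0, 0], "claw": 1}
    - {"rotation": [0, 0, 0], "delta_pos": [0, 0, 0], "claw": 1}

```text
time_s: 1.9
eef_pos: [0.4411, 0.2059, 0.2419]
eef_rot: [-3.141, -0.0, 2.013]
contact_force: [0.2, 0.5, 0.1]
opening: 0.0001
gripper_force: 0.0
```

```bash
python3 - <<'E'
from h import *
s=arm.sense();print(s['eef_pos'],np.degrees(s['eef_rot']),s['time_s'],s['opening'],s['contact_force'])
i=arm.camera_info('wrist');print(i['fovy'],i['cx'],i['cy'],np.round(i['R'],3).tolist(),np.round(i['t'],3).tolist())
cv2.imwrite('pics/w1.png',arm.grab_frame('wrist'))
E
```

```text
[0.44113834 0.20588534 0.24187028] [-1.79942874e+02 -1.42197763e-02  1.15358982e+02] 1.9 0.00013090412790055502 [0.20971145 0.45223923 0.12738539]
65.70646984690485 329.44991081102194 197.8375600472404 [[0.903, 0.429, -0.0], [0.409, -0.861, 0.303], [0.129, -0.273, -0.953]] [-0.487, -0.042, 0.378]
```

View pics/w1.png

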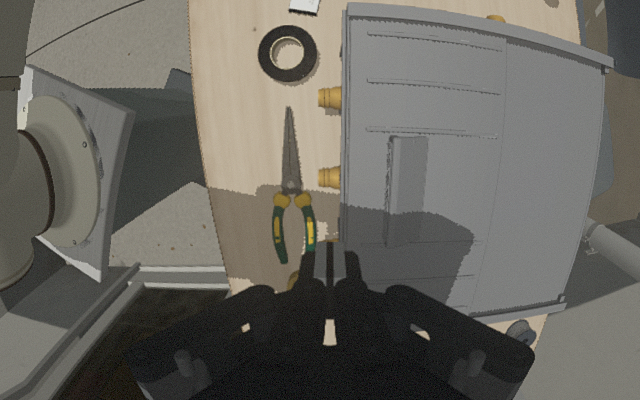

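The wrist view shows the wedge's front face at columns 387-392, rows 137-247, the front edge at column 345, and the closed fingers at bottom centre. Now I localise the wedge.

```bash
python3 - <<'E'
from h import *
y=np.radians(25.36);R=np.array([[np.cos(y),-np.sin(y)],[np.sin(y),np.cos(y)]]);c=np.array([.5908,.2747]);e=arm.sense()['eef_pos'][:2]
for n,uv,z in [('wtop',(392,138),.126),('wbot',(387,140),.107),('wtop',(392,246),.126),('wbot',(387,246),.107),('FLch',(347,4),.114),('BLch',(612,66),.114),('BRch',(566,302),.114),('BR',(560,312),.114)]:
    p=onz('wrist',uv,z)[:2];print(n,p,'local',R.T@(p-c),'tool(by,bx)',(R.T@(p-e))[::-1]*1000)
E
```

```text
wtop [0.46482964 0.27340997] local [-0.11438369  0.05278794] tool(by,bx) [49.92786032 50.44739289]
wbot [0.46609019 0.26958068] local [-0.11488472  0.04878777] tool(by,bx) [45.92768183 49.94636995]
wtop [0.5114968  0.18894224] local [-0.10839153 -0.04352776] tool(by,bx) [-46.38784413  56.43955252]
wbot [0.51496614 0.18016049] local [-0.10901778 -0.05294919] tool(by,bx) [-55.80927603  55.81330932]
FLch [0.38348371 0.36016863] local [-0.15073157  0.16602688] tool(by,bx) [163.16679632  14.09951334]
BLch [0.66503585 0.4826119 ] local [0.15613166 0.15608083] tool(by,bx) [153.22074355 320.96274505]
BRch [0.79480072 0.20658299] local [ 0.15516728 -0.14892728] tool(by,bx) [-151.78736928  319.9983667 ]
BR [0.79788736 0.19014519] local [ 0.15091609 -0.16510307] tool(by,bx) [-167.96315181  315.7471755 ]
```

Emit:
drive_tool:
  series:
    - {"rotation": [0, 0, 0], "delta_pos": [0, 0, 35], "claw": 1}
    - {"rotation": [0, 0, 0], "delta_pos": [0, 0, 35], "claw": 1}
    - {"rotation": [0, 0, 0], "delta_pos": [0, 0, 25], "claw": 1}
    - {"rotation": [0, 0, 0], "delta_pos": [0, 0, 10], "claw": 1}
    - {"rotation": [0, 0, 0], "delta_pos": [0, 0, 8], "claw": 1}
    - {"rotation": [0, 0, 0], "delta_pos": [0, 0, 7], "claw": 1}
    - {"rotation": [0, 0, 0], "delta_pos": [0, 15, 0], "claw": 1}
    - {"rotation": [0, 0, 0], "delta_pos": [0, 10, 0], "claw": 1}
    - {"rotation": [0, 0, 0], "delta_pos": [0, 7, 0], "claw": 1}
    - {"rotation": [0, 0, 0], "delta_pos": [0, 5, 0], "claw": 1}
    - {"rotation": [0, 0, 0], "delta_pos": [0, 5, 0], "claw": 1}
    - {"rotation": [0, 0, 0], "delta_pos": [0, 5, 0], "claw": 1}

```text
time_s: 3.15
eef_pos: [0.4834, 0.2269, 0.1224]
eef_rot: [-3.141, 0.0, 2.016]
contact_force: [-3.0, -1.3, 2.4]
opening: 0.0003
gripper_force: 1.7
```

Emit:
drive_tool:
  series:
    - {"rotation": [0, 0, 0], "delta_pos": [0, 10, 0], "claw": 1}
    - {"rotation": [0, 0, 0], "delta_pos": [0, 12, 0], "claw": 1}
    - {"rotation": [0, 0, 0], "delta_pos": [0, 12, 0], "claw": 1}
    - {"rotation": [0, 0, 0], "delta_pos": [0, 12, 0], "claw": 1}
    - {"rotation": [0, 0, 0], "delta_pos": [0, 12, 0], "claw": 1}
    - {"rotation": [0, 0, 0], "delta_pos": [0, 12, 0], "claw": 1}
    - {"rotation": [0, 0, 0], "delta_pos": [0, 12, 0], "claw": 1}
    - {"rotation": [0, 0, 0], "delta_pos": [0, 10, 0], "claw": 1}
    - {"rotation": [0, 0, 0], "delta_pos": [0, 8, 0], "claw": 1}

```text
time_s: 4.05
eef_pos: [0.5743, 0.2703, 0.1221]
eef_rot: [-3.141, 0.0, 2.016]
contact_force: [-3.0, -2.7, 1.2]
opening: 0.0
gripper_force: 1.7
```

Emit:
drive_tool:
  series:
    - {"rotation": [0, 0, 0], "delta_pos": [0, 4, 0], "claw": 1}
    - {"rotation": [0, 0, 0], "delta_pos": [0, 4, 0], "claw": 1}
    - {"rotation": [0, 0, 0], "delta_pos": [0, 4, 0], "claw": 1}

```text
time_s: 4.35
eef_pos: [0.5844, 0.2751, 0.1221]
eef_rot: [-3.141, 0.0, 2.016]
contact_force: [-1.9, -4.2, -0.5]
opening: 0.0001
gripper_force: 1.6
```

Emit:
drive_tool:
  series:
    - {"rotation": [0, 0, 0], "delta_pos": [0, 3, 0], "claw": 1}
    - {"rotation": [0, 0, 0], "delta_pos": [0, 3, 0], "claw": 1}

```text
time_s: 4.55
eef_pos: [0.5898, 0.2777, 0.1222]
eef_rot: [-3.141, -0.0, 2.016]
contact_force: [-2.6, -4.2, -1.4]
opening: -0.0002
gripper_force: 1.6
```

Emit:
drive_tool:
  series:
    - {"rotation": [0, 0, 0], "delta_pos": [0, 3, 0], "claw": 1}
    - {"rotation": [0, 0, 0], "delta_pos": [0, 3, 0], "claw": 1}

```text
time_s: 4.75
eef_pos: [0.5953, 0.2803, 0.1223]
eef_rot: [-3.141, 0.0, 2.016]
contact_force: [-1.8, -2.4, -1.8]
opening: 0.0003
gripper_force: 1.6
```

Emit:
drive_tool:
  series:
    - {"rotation": [0, 0, 0], "delta_pos": [0, 3, 0], "claw": 1}
    - {"rotation": [0, 0, 0], "delta_pos": [0, 2, 0], "claw": 1}

```text
time_s: 4.95
eef_pos: [0.5999, 0.2825, 0.1223]
eef_rot: [-3.142, 0.0, 2.016]
contact_force: [-2.3, -2.3, -1.5]
opening: 0.0
gripper_force: 1.5
```

Emit:
drive_tool:
  series:
    - {"rotation": [0, 0, 0], "delta_pos": [0, 2, 0], "claw": 1}
    - {"rotation": [0, 0, 0], "delta_pos": [0, 2, 0], "claw": 1}

```text
time_s: 5.15
eef_pos: [0.6033, 0.2841, 0.1222]
eef_rot: [-3.141, 0.0, 2.016]
contact_force: [-12.7, -8.3, 0.0]
opening: 0.0002
gripper_force: 7.7
```

Emit:
drive_tool:
  series:
    - {"rotation": [0, 0, 0], "delta_pos": [0, 0.5, 0], "claw": 1}
    - {"rotation": [0, 0, 0], "delta_pos": [0, 0, 0], "claw": 1}

```text
time_s: 5.35
eef_pos: [0.6032, 0.284, 0.1222]
eef_rot: [-3.14, 0.0, 2.016]
contact_force: [-8.1, -5.9, 1.6]
opening: -0.0001
gripper_force: 5.4
```

Emit:
drive_tool:
  series:
    - {"rotation": [0, 0, 0], "delta_pos": [0, -10, 0], "claw": 1}
    - {"rotation": [0, 0, 0], "delta_pos": [0, -20, -30], "claw": 1}
    - {"rotation": [0, 0, 0], "delta_pos": [0, -40, -30], "claw": 1}
    - {"rotation": [0, 0, 0], "delta_pos": [-40, -40, -20], "claw": 1}
    - {"rotation": [0, 0, 0], "delta_pos": [-40, -40, 0], "claw": 1}
    - {"rotation": [0, 0, 0], "delta_pos": [-30, 0, 0], "claw": 1}
    - {"rotation": [0, 0, 0], "delta_pos": [0, 0, 0], "claw": 1}

```text
time_s: 6.05
eef_pos: [0.5216, 0.1329, 0.1999]
eef_rot: [3.139, 0.001, 2.013]
contact_force: [0.2, 0.6, 0.1]
opening: -0.0001
gripper_force: 0.0
```

```bash
python3 - <<'E'
from h import *
s=arm.sense();print(s['eef_pos'],np.degrees(s['eef_rot']),s['time_s'],s['contact_force'])
cv2.imwrite('pics/w2.png',arm.grab_frame('wrist'))
E
```

```text
[0.52158196 0.13286105 0.19988059] [1.79857198e+02 8.24252877e-02 1.15332481e+02] 6.05 [0.18964055 0.62364377 0.10303136]
```

View pics/w2.png

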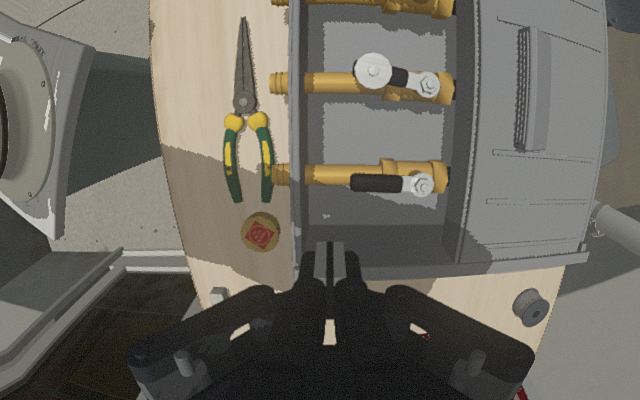

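The cover is back and the bay is open. The tagged lever is the middle one: tag at (373,70), spindle at (428,85). The right plain lever is at (370,183) with its spindle at (422,185). The left one is above the frame.

```bash
python3 - <<'E'
from h import *
y=np.radians(25.33);R=np.array([[np.cos(y),-np.sin(y)],[np.sin(y),np.cos(y)]]);c=np.array([.5908,.2747]);e=arm.sense()['eef_pos'][:2]
for n,uv,z in [('tag',(373,70),.0865),('piv',(429,85),.084),('plainpiv',(423,185),.084),('plain end',(351,183),.083),('cover front',(462,150),.104),('wedge',(528,28),.126),('wedge',(518,148),.126),('wall in front',(306,150),.1),('bay right',(330,262),.114)]:
    p=onz('wrist',uv,z)[:2];print(n,p,'local',R.T@(p-c),'tool(x,y)',(R.T@(p-e))[::-1]*1000)
E
```

```text
tag [0.50749347 0.24279703] local [-0.08894641  0.00680536] tool(x,y) [103.94766885  33.92863077]
piv [0.5535801  0.25441533] local [-0.04231994 -0.00241065] tool(x,y) [94.73166684 80.55510009]
plainpiv [0.589034   0.17810249] local [-0.04292364 -0.08655494] tool(x,y) [10.58737162 79.95140214]
plain end [0.53267632 0.15263722] local [-0.10475785 -0.08546038] tool(x,y) [11.68193261 18.11719204]
cover front [0.59633081 0.21952812] local [-0.01860517 -0.05223383] tool(x,y) [ 44.90847814 104.26987022]
wedge [0.59347162 0.33040891] local [0.02624877 0.04920997] tool(x,y) [146.35228589 149.12381927]
wedge [0.62841984 0.24277268] local [ 0.02034352 -0.04495272] tool(x,y) [ 52.18958945 143.21856477]
wall in front [0.48758549 0.16475907] local [-0.14032749 -0.05521267] tool(x,y) [ 41.92963795 -17.45244321]
bay right [0.5412121  0.09383955] local [-0.12219819 -0.14225704] tool(x,y) [-45.11472306   0.67685013]
```

The tagged lever pivot is at tool (94,80) and its angle is about 0.19 rad; the tag is 47.5 mm from the spindle, as it should be. The finger goes down to its right, between the levers.

Emit:
drive_tool:
  series:
    - {"rotation": [0, 0, 0], "delta_pos": [31, 17, 0], "claw": 1}
    - {"rotation": [0, 0, 0], "delta_pos": [31, 18, 0], "claw": 1}
    - {"rotation": [0, 0, 0], "delta_pos": [0, 0, 0], "claw": 1}
    - {"rotation": [0, 0, 0], "delta_pos": [0, 0, 30], "claw": 1}
    - {"rotation": [0, 0, 0], "delta_pos": [0, 0, 30], "claw": 1}
    - {"rotation": [0, 0, 0], "delta_pos": [0, 0, 25], "claw": 1}
    - {"rotation": [0, 0, 0], "delta_pos": [0, 0, 15], "claw": 1}
    - {"rotation": [0, 0, 0], "delta_pos": [0, 0, 10], "claw": 1}
    - {"rotation": [0, 0, 0], "delta_pos": [0, 0, 8], "claw": 1}
    - {"rotation": [0, 0, 0], "delta_pos": [0, 0, 0], "claw": 1}

```text
time_s: 7.1
eef_pos: [0.5259, 0.2066, 0.0806]
eef_rot: [-3.141, -0.0, 2.016]
contact_force: [0.1, -0.1, 0.6]
opening: -0.0003
gripper_force: 0.0
```

Emit:
drive_tool:
  series:
    - {"rotation": [0, 0, 0], "delta_pos": [8, 1, 0], "claw": 1}
    - {"rotation": [0, 0, 0], "delta_pos": [8, 2, 0], "claw": 1}
    - {"rotation": [0, 0, 0], "delta_pos": [6, -1, 0], "claw": 1}
    - {"rotation": [0, 0, 0], "delta_pos": [6, -1, 0], "claw": 1}
    - {"rotation": [0, 0, 0], "delta_pos": [6, 0.5, 0], "claw": 1}
    - {"rotation": [0, 0, 0], "delta_pos": [6, 1, 0], "claw": 1}

```text
time_s: 7.7
eef_pos: [0.5108, 0.2442, 0.0813]
eef_rot: [3.141, 0.0, 2.016]
contact_force: [0.9, -4.3, 0.4]
opening: -0.0
gripper_force: 1.6
```

Emit:
drive_tool:
  series:
    - {"rotation": [0, 0, 0], "delta_pos": [6, 2.5, 0], "claw": 1}
    - {"rotation": [0, 0, 0], "delta_pos": [6, 3, 0], "claw": 1}
    - {"rotation": [0, 0, 0], "delta_pos": [4, 3.5, 0], "claw": 1}
    - {"rotation": [0, 0, 0], "delta_pos": [4, 3.5, 0], "claw": 1}

```text
time_s: 8.1
eef_pos: [0.5148, 0.2671, 0.0812]
eef_rot: [3.14, 0.002, 2.016]
contact_force: [15.3, -15.4, -1.1]
opening: -0.0
gripper_force: 9.9
```

```bash
python3 - <<'E'
from h import *
s=arm.sense();print(s['eef_pos'],s['time_s'],s['contact_force'])
f=arm.grab_frame('wrist');cv2.imwrite('pics/w3.png',f)
E
```

```text
[0.51484844 0.2670995  0.0812384 ] 8.1 [ 15.32002061 -15.38319337  -1.11295934]
```

View pics/w3.png

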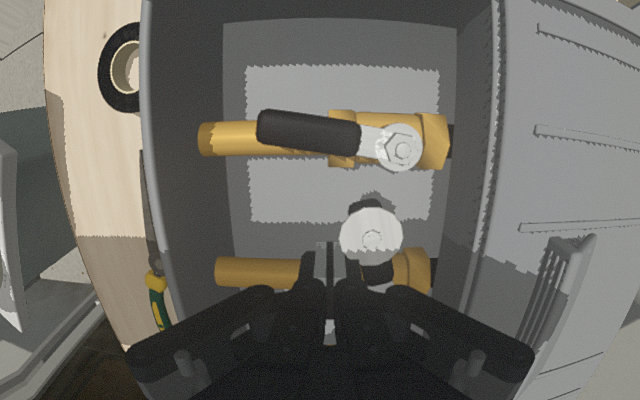

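```bash
python3 - <<'E'
from h import *
y=np.radians(25.33);R=np.array([[np.cos(y),-np.sin(y)],[np.sin(y),np.cos(y)]]);c=np.array([.5908,.2747]);P=np.array([.5530,.2525])
s=arm.sense();e=s['eef_pos'][:2]
print('tcp local rel pivot',R.T@(e-P),'F local',R.T@s['contact_force'][:2],s['wrist_torque'])
for n,uv,z in [('tag',(371,236),.0865),('grip end',(365,203),.08),('Lpiv',(402,150),.084),('Lend',(262,122),.083)]:
    p=onz('wrist',uv,z)[:2];l=R.T@(p-P);print(n,p,'rel piv',l,np.linalg.norm(l),'ang',np.arctan2(l[1],-l[0]))
E
```

```text
tcp local rel pivot [-0.02768646  0.02968075] F local [  6.74575449 -14.14899945] [-1.62580118 -1.9561212  -0.20473897]
tag [0.52362991 0.29315054] rel piv [-0.00915485  0.04930779] 0.050150462556159556 ang 1.3872193683770133
grip end [0.51553563 0.30420558] rel piv [-0.01174124  0.06276296] 0.06385174955193547 ang 1.3858611475028582
Lpiv [0.5180312  0.33318917] rel piv [0.00291449 0.08789235] 0.08794065617149872 ang 1.6039439652632657
Lend [0.45953001 0.31836709] rel piv [-0.05630366  0.09952392] 0.11434645580584413 ang 1.055956627083173
```

The lever is at about 1.39 rad. The finger is jamming against the tag's rim because it pushes mostly radially, so I'll back off and push straight against the front of the tag.

Emit:
drive_tool:
  series:
    - {"rotation": [0, 0, 0], "delta_pos": [-4, -6, 0], "claw": 1}
    - {"rotation": [0, 0, 0], "delta_pos": [0, -12, 0], "claw": 1}
    - {"rotation": [0, 0, 0], "delta_pos": [10, 0, 0], "claw": 1}
    - {"rotation": [0, 0, 0], "delta_pos": [10, 0, 0], "claw": 1}
    - {"rotation": [0, 0, 0], "delta_pos": [0, 0, 0], "claw": 1}

```text
time_s: 8.65
eef_pos: [0.4898, 0.2753, 0.0811]
eef_rot: [3.141, -0.0, 2.017]
contact_force: [-0.7, 0.4, -0.5]
opening: -0.0003
gripper_force: 0.0
```

Emit:
drive_tool:
  series:
    - {"rotation": [0, 0, 0], "delta_pos": [0, 4, 0], "claw": 1}
    - {"rotation": [0, 0, 0], "delta_pos": [0, 4, 0], "claw": 1}
    - {"rotation": [0, 0, 0], "delta_pos": [0, 3, 0], "claw": 1}

```text
time_s: 8.95
eef_pos: [0.501, 0.2787, 0.0809]
eef_rot: [-3.141, 0.0, 2.016]
contact_force: [-2.9, -0.6, 0.6]
opening: -0.0001
gripper_force: 1.4
```

Emit:
drive_tool:
  series:
    - {"rotation": [0, 0, 0], "delta_pos": [0, 2, 0], "claw": 1}
    - {"rotation": [0, 0, 0], "delta_pos": [0, 2, 0], "claw": 1}

```text
time_s: 9.15
eef_pos: [0.504, 0.2803, 0.0807]
eef_rot: [-3.141, -0.0, 2.016]
contact_force: [-4.2, 0.4, -0.1]
opening: 0.0002
gripper_force: 1.5
```

Emit:
drive_tool:
  series:
    - {"rotation": [0, 0, 0], "delta_pos": [0, 2, 0], "claw": 1}
    - {"rotation": [0, 0, 0], "delta_pos": [0, 2, 0], "claw": 1}

```text
time_s: 9.35
eef_pos: [0.5076, 0.2821, 0.0808]
eef_rot: [-3.141, -0.0, 2.016]
contact_force: [-3.6, 0.4, -0.4]
opening: -0.0004
gripper_force: 1.6
```

Emit:
drive_tool:
  series:
    - {"rotation": [0, 0, 0], "delta_pos": [0, 2, 0], "claw": 1}
    - {"rotation": [0, 0, 0], "delta_pos": [0, 1, 0], "claw": 1}

```text
time_s: 9.55
eef_pos: [0.5105, 0.2834, 0.0809]
eef_rot: [-3.141, -0.0, 2.016]
contact_force: [-4.3, -0.7, -0.3]
opening: 0.0002
gripper_force: 1.6
```

Emit:
drive_tool:
  series:
    - {"rotation": [0, 0, 0], "delta_pos": [0, 1, 0], "claw": 1}
    - {"rotation": [0, 0, 0], "delta_pos": [0, 1, 0], "claw": 1}

```text
time_s: 9.75
eef_pos: [0.5118, 0.2841, 0.0808]
eef_rot: [-3.14, -0.0, 2.016]
contact_force: [-11.3, -2.1, 2.5]
opening: -0.0001
gripper_force: 5.7
```

Emit:
drive_tool:
  series:
    - {"rotation": [0, 0, 0], "delta_pos": [0, 0.7, 0], "claw": 1}
    - {"rotation": [0, 0, 0], "delta_pos": [0, 0, 0], "claw": 1}

```text
time_s: 9.95
eef_pos: [0.5119, 0.2842, 0.0807]
eef_rot: [-3.139, -0.0, 2.016]
contact_force: [-13.1, -3.3, 4.8]
opening: -0.0003
gripper_force: 6.6
```

Emit:
drive_tool:
  series:
    - {"rotation": [0, 0, 0], "delta_pos": [0, -10, 0], "claw": 1}
    - {"rotation": [0, 0, 0], "delta_pos": [0, -10, 0], "claw": 1}
    - {"rotation": [0, 0, 0], "delta_pos": [0, 0, 0], "claw": 1}
    - {"rotation": [0, 0, 0], "delta_pos": [0, 0, -30], "claw": 1}
    - {"rotation": [0, 0, 0], "delta_pos": [0, 0, -40], "claw": 1}
    - {"rotation": [0, 0, 0], "delta_pos": [-20, 0, -40], "claw": 1}
    - {"rotation": [0, 0, 0], "delta_pos": [-45, 0, -10], "claw": 1}
    - {"rotation": [0, 0, 0], "delta_pos": [-45, 0, 0], "claw": 1}
    - {"rotation": [0, 0, 0], "delta_pos": [0, 0, 0], "claw": 1}

```text
time_s: 10.85
eef_pos: [0.5441, 0.1726, 0.2016]
eef_rot: [3.14, 0.002, 2.012]
contact_force: [-0.6, 0.6, 0.5]
opening: -0.0004
gripper_force: 0.0
```

```bash
python3 - <<'E'
from h import *
y=np.radians(25.33);R=np.array([[np.cos(y),-np.sin(y)],[np.sin(y),np.cos(y)]])
s=arm.sense();print(s['eef_pos'],s['time_s'],s['contact_force'])
cv2.imwrite('pics/w4.png',arm.grab_frame('wrist'))
E
```

```text
[0.54413833 0.17259799 0.20156401] 10.85 [-0.62896347  0.56361918  0.48097588]
```

View pics/w4.png

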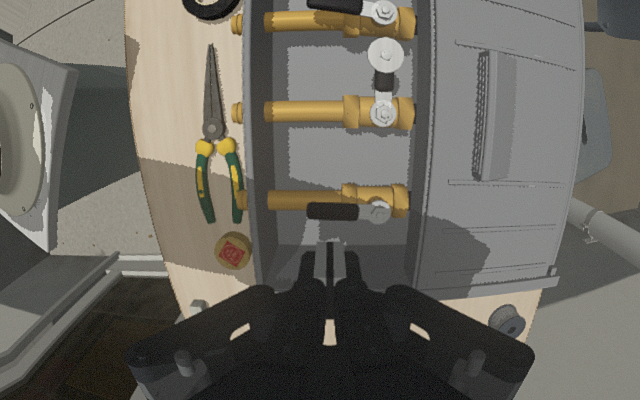

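The tagged lever now stands crosswise, with the tag at (386,55) and the spindle at (383,113). The cover is still fully back, the plain levers are unmoved, and the tool is clear. I'm handing in.

```bash
python3 -c "
from workcell import arm
print(arm.finish_job())"
```

```text
the job is handed in; nothing more can be done
None
```

The cover was pushed back onto its stop and the tagged middle valve pushed clockwise onto its shut stop, crosswise to its pipe. The job was handed in at about 11 s; the two plain levers were not touched and I saw nothing else moved.

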